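Refill the thread caddy and lock it back on its counter rail

ROBOT

A 6-joint arm with a two-finger parallel gripper is mounted at the origin on a cart in front of the work surface, level with it; the furniture and walls round the work are solid. World frame = base frame: x ahead of the robot, y to its left, z up, the work surface at z = 0. Lengths are in mm, angles in rad, forces in N, time in s.
With the tool pointing down it reaches from about 350 to 875 mm from the base axis. Payload 4.2 kg.
Tool frame: the origin (TCP) lies on the centre line of the jaws, within the pads' length; the fingertips stand 22 mm ahead of it and the grasp point (between the pads) lies 3 mm ahead of it; x points along the fingers, y is the direction in which the jaws open and shut, and the axes are right-handed (so a half turn about x gives the same grasp; the last joint's range is limited). The gripper opens to 85 mm and grips with 20 to 120 N. Pads are 22 mm wide; open, the fingers measure 114 mm over their backs; the gripper's body (76 mm by 85 mm) begins 54 mm behind the grasp point. The pads swing forward as they close: fully open they stand 13 mm farther back than shut.
Start: joints at [1.435, 0.385, 0.008, 0, -1.194, -0.259], TCP at [240.356, 576.913, 253.312] pointing down, gripper open.
Joint ranges: [-3.14, 3.14], [-1.21, 2.06], [-1.07, 1.41], [-3.16, 2.05], [-2.99, -0.16], [-3.1, 3.1]. Speed limits (rad/s): [2.79, 2.79, 3.14, 3.14, 3.14, 3.14].

INTERFACE

Orientations are given as a unit quaternion [x, y, z, w].
In Python, from plant import manip, capture, nets gives the robot as it stands. The module is installed in compiled form; this text tells all that it offers. Calls block until the motion is done:
- manip.goto(position, orientation): joint-space move of the TCP to a pose.
- manip.line_to(position, rotation=None, feed=150): straight line of the TCP; rotation=None keeps the orientation; feed is the mean speed in mm/s.
- manip.move_j(angles): joint-space move.
- manip.ungrasp() and manip.clamp(newtons=None): open the fingers fully, or close them until they stop; newtons is the grip in N (None keeps the last).
- manip.wait(seconds).
- manip.ik(position, orientation): joint angles nearest the present ones, or None.
- capture(name): name is "scene" or "top" or "wrist"; returns a dict with "pixels" (384x512x3 uint8, red, green, blue), "fx", "fy", "cx", "cy" (pixels), "R" (3x3) and "t" (3): a world point X has camera coordinates R X + t; the wrist camera has in their place "hand_eye" (4x4, takes a point from camera to tool coordinates, whose origin is the TCP and whose axes are the tool frame's). Camera axes: x right, y down, z forward; pixel columns grow to the right and rows downward; lengths in mm; the calibration is good to about 2 mm. The wrist camera is an equidistant fisheye: a pixel r from the principal point sees the ray r / f radians off the axis. A picture is of the moment at which its call begins: read the wrist's pose just before it. There is no depth.
A pose or a line that the arm cannot do raises manip.PlanningError and nothing moves.
- manip.sign_off(): hands the job in, once; it reports no verdict.
Trained networks look in a picture, given as the dict that the camera call returned (one of the last four; its "shot" number tells which), for a name from the list of things; names that differ only in an ending like _2 or _b are one class to them, and where a whole thing is asked for, a point or a joint stands for the part that bears it (a point fixed in the world has none). Each returns a list of dicts, best first, with "p" (0 to 1); they miss things now and then, are a little off and sometimes report something else, mostly with a low value. They report only what shows in the picture. A call takes as long as a camera call. They do not tell look-alikes from the thing itself.
- nets.look_for(picture, target): "location" ([column, row] in pixels, amid what is visible of it).
- nets.outline_of(picture, target): "region" (384x512 bool, what is visible of it) and "location" ([column, row] in pixels, amid what is visible of it).
Readings, each from a call of its own:
- manip.get_clock(): time.
- manip.get_qpos(): joint angles.
- manip.get_qvel(): joint speeds.
- manip.get_joint_efforts(): joint torques, N m.
- manip.get_tool_pos(): TCP position.
- manip.get_orientation(): TCP orientation.
- manip.get_ft_force(): force on the tool from outside, world axes, zero at the start.
- manip.get_wrist_torque(): the same for the moment, N m.
- manip.get_gripper_width(): finger opening in mm.
Only numpy, scipy, OpenCV 4.12 (cv2) and the standard library are available. Lean on these libraries where they do the work, as an engineer would, in place of code of your own. Each camera call takes 0.05 s, during which the arm holds its last target. There are 200 camera calls.

TASK

The mending-thread caddy is locked on its counter rail: press the catch pad so that the caddy springs out, slide it right off the rail and leave it standing on the counter. Lift its loose lid off by the knob, set the lid down flat on the counter clear of the caddy, and put every thread spool that stands on the counter into the caddy. Then put the lid back on so that it sits properly, slide the caddy fully home on the rail until the catch clicks down behind it, and leave the other things on the counter where they are.

Things in the scene. Friction and masses are not known exactly. Their poses are not given: they have to be found in the camera images.
- dock: Fixed aluminium dock: two low C-rails, back stop, hood. x runs level from the open mouth inward, z up; origin on the counter, where the caddy's origin is when home. Extent x -75..103, y -78..127 mm. Channel 124 mm wide, open to the counter, so the caddy just slides on the counter. Hood at x 51..89 mm, underside 69 mm up: the lid cannot come off while docked.
- dock_mouth (a point): On the counter at dock x -73, y 0 mm: the flared mouth, 150 mm wide here, narrowing to 124 mm at x -36 mm, where the rail walls (14 mm high, y +-62) begin; lips over y +-52..62, underside 8.5 mm up. The far end is a back stop (face at x 79 mm) with a spring plunger (16 mm stroke, 4 to 6.5 N) that pushes a released caddy out by some 10 to 20 mm.
- catch_pad (a point): Centre of the top of the catch's black ribbed thumb pad (30 x 34 mm along dock x, y), at dock x -53, y 107, z 26 mm. Press straight down: about 11 mm lifts the hook off the caddy's tooth, 15 mm is the end stop; takes 2 to 5 N and springs back.
- catch (a joint): Angle of the rocker catch, rad: 0 = sprung down (hook engaged if the caddy is home), 0.5 = pad fully pressed, hook up; above 0.4 the caddy's tooth passes. The ramped tooth lifts it when the caddy is pushed in, and it drops behind the tooth (the click).
- caddy: Grey loose caddy, 0.3 kg: open tray on a foot plate. Origin at the underside below the tray's centre; x along its length, pointing to the end that enters the dock first; z up. Foot plate y +-60, x -120..74 mm, 6 mm thick. Clear of the rail when drawn out 120 mm. Can be dragged by its grip. Pushing it home takes up to 20 N; 5 mm overtravel to the back stop, then it springs back to the hook.
- caddy_floor (a point): Centre of the tray's inner floor, 6 mm above the caddy's origin. Tray inside 140 x 84 mm (caddy x, y), outside 148 x 92 mm, walls 4 mm, rim 42 mm above the counter. Standing spools fit in a row along caddy x, 34 mm apart, on the middle line; keep them out of the corners, where the lid's feet go.
- caddy_grip (a point): Top centre of the caddy's black upright grip, 62 mm up, at caddy x -97, y 0 mm; a bar 32 mm long (caddy x), 14 mm thick (caddy y), reaching down to the foot plate. Pinch it from above across caddy y.
- lid: Loose white lid, 148 x 92 mm (x, y), 28 mm high without its knob, 0.12 kg, same either way round. Origin under its centre, level with the bottom of 4 corner feet; its rim, 6 mm higher, rests on the tray rim and the feet drop inside the tray walls with 2.5 mm play. When on, it is at caddy (0, 0, 36 mm), x along caddy x. It has room inside for standing spools.
- lid_knob (a point): Top centre of the lid's black knob, 57 mm above the lid's origin: a bar 34 mm long (lid x), 14 mm thick (lid y), 29 mm high above the lid's flat top. Pinch it across lid y.
- spool_1: Thread spool, white, 28 mm diameter, 48 mm high, 35 g, loose, standing on the counter. Origin at the centre of its underside, z along its axis. May be absent.
- spool_2: Thread spool as spool_1, dark blue thread. May be absent.
- spool_3: Thread spool as spool_1, red thread. May be absent.
- spool_4: Thread spool as spool_1, white. May be absent.
- pin_tin: Bystander: round red tin, 69 mm across, 26 mm high, loose. Origin under its centre.
- call_bell: Bystander: counter bell, 77 mm across, 62 mm high, loose. Origin under its centre.
- tape_dispenser: Bystander: tape dispenser, 33 x 138 mm, 68 mm high, loose. Origin under its centre.
There are look-alikes about, which are no part of the job. Leave any brown or yellow look-alike of the spool_1 alone.

How it is judged:
By the outcome, as a careful person would: the job done as asked, in the order asked, and still so for the second after the job is handed in, with the robot touching nothing.
Of spool_1, spool_2, spool_3, spool_4 only 2 to 3 are there at a start; the rules pass over those that are not, and their reading is None.
At some moment in a run one of spool_1, spool_2, spool_3, spool_4 may be knocked a few centimetres aside while the robot is not near it.
Once in a run the grip may slacken for a moment while it holds something.
It also fails if it takes over 210 s, if anything falls off the work surface, if the arm or the gripper's body presses on something with over 40 N, if the wrist force passes 120 N, or if a joint passes its speed limit or range.

## Working session

There is one attempt and no reset: what is moved stays moved. The work goes in short steps, each a Python script; the robot and the scene stay as the last script left them, time stands still between calls to the robot, and variables do not carry over. Pictures are saved under pics/ and viewed, about 12 in all and at most 16, crops included, and the job is handed in when it is done.

```bash
mkdir -p pics; ls; python3 - <<'E'
from plant import manip, capture, nets
import cv2
for n in ("scene","top"):
    p=capture(n); cv2.imwrite(f"pics/{n}0.png",cv2.resize(p["pixels"][:,:,::-1],(768,576),interpolation=cv2.INTER_CUBIC))
    print(n,p["fx"],p["fy"],p["cx"],p["cy"],p["R"],p["t"],p.keys())
    for t in ("dock","caddy","caddy_grip","lid","lid_knob","catch_pad","spool_1","pin_tin","call_bell","tape_dispenser","dock_mouth"):
        print(t,[(round(d["p"],2),[round(float(v)) for v in d["location"]]) for d in nets.look_for(p,t)])
p=capture("wrist"); print(p["hand_eye"],p["fx"],p["cx"],p["cy"]); print(manip.get_orientation(),manip.get_clock(),manip.get_ft_force())
E
```

```text
pics
scene 479.1821391668117 479.1821391668117 254.037009094313 190.08775524970255 [[ 0.7582438  -0.65170042  0.01878562]
 [-0.37724551 -0.46205539 -0.80261488]
 [ 0.53174445  0.60149096 -0.59620169]] [-487.78357904  249.47531842  970.75350368] dict_keys(['pixels', 'fx', 'fy', 'cx', 'cy', 'R', 't', 'shot'])
dock [(0.97, [169, 172])]
caddy [(0.79, [201, 185])]
caddy_grip [(0.7, [199, 184])]
lid [(0.81, [194, 164]), (0.45, [284, 282]), (0.18, [166, 171])]
lid_knob [(0.69, [190, 160]), (0.67, [316, 252])]
catch_pad [(0.73, [169, 186])]
spool_1 [(0.73, [321, 310]), (0.71, [266, 300]), (0.65, [277, 256]), (0.54, [316, 254]), (0.49, [288, 279]), (0.47, [300, 186])]
pin_tin [(0.92, [261, 163])]
call_bell [(0.85, [355, 224])]
tape_dispenser [(0.56, [302, 188])]
dock_mouth [(0.57, [169, 168])]
top 468.0130399190945 468.0130399190945 252.1609008787615 193.43715984600547 [[-0.01557672 -0.99979655  0.01281495]
 [-0.98995775  0.01361993 -0.14070592]
 [ 0.14050275 -0.01487799 -0.9899685 ]] [ -95.67908983  578.49893652 1406.1588134 ] dict_keys(['pixels', 'fx', 'fy', 'cx', 'cy', 'R', 't', 'shot'])
dock [(0.96, [147, 214])]
caddy [(0.62, [192, 209]), (0.48, [242, 147])]
caddy_grip [(0.91, [191, 209])]
lid [(0.63, [164, 201])]
lid_knob [(0.67, [165, 197])]
catch_pad [(0.48, [172, 232]), (0.46, [164, 200])]
spool_1 [(0.66, [322, 249]), (0.65, [351, 226]), (0.46, [295, 216])]
pin_tin [(0.57, [198, 150]), (0.32, [243, 147])]
call_bell [(0.8, [304, 148])]
tape_dispenser [(0.82, [243, 147]), (0.25, [194, 210])]
dock_mouth []
[[ 9.46457896e-04 -3.18539475e-01  9.47909124e-01 -1.20857003e+02]
 [ 9.99999017e-01  1.28253481e-03 -5.67479506e-04 -8.95558631e-01]
 [-1.03496182e-03  9.47908729e-01  3.18540375e-01 -8.12053352e+01]
 [ 0.00000000e+00  0.00000000e+00  0.00000000e+00  1.00000000e+00]] 297.3186396354542 256.73028006008286 189.55031276774756
[-0.69336743  0.13867257  0.6933866   0.13865985] 1.25 [ 0.29315722  0.86513552 -0.09915581]
```

View pics/scene0.png

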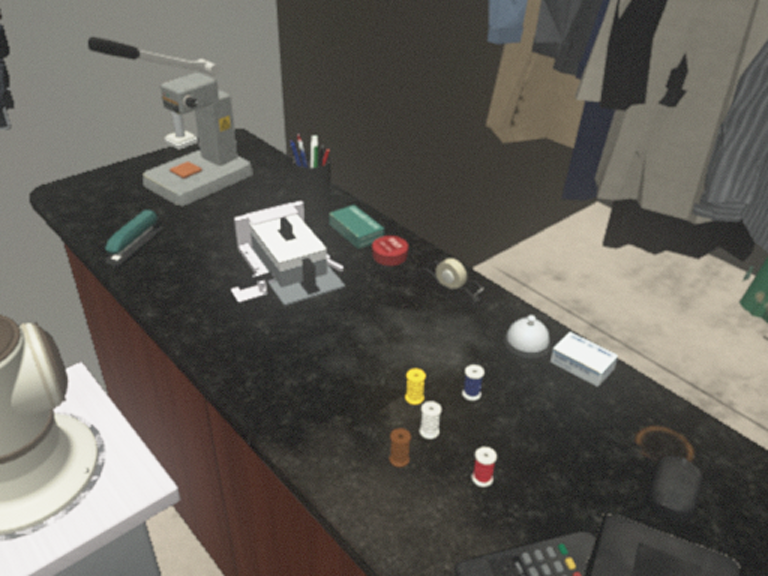

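View pics/top0.png

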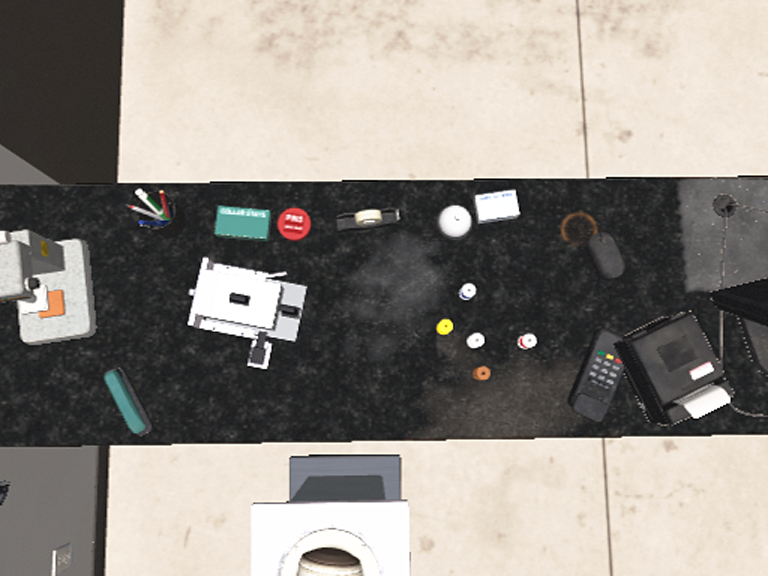

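The scene view shows the dock with caddy at about (290,250) of the enlarged picture. The spools there are blue (473,381), white (430,420), red (484,466), and the look-alikes are yellow (415,386) and brown (400,447). The targets are therefore white, blue and red. Next I'll compute positions.

```bash
cat > h.py <<'E'
from plant import manip, capture, nets
import numpy as np, cv2
from scipy.spatial.transform import Rotation as Rn
from scipy.optimize import least_squares
def quat(a, tilt=0):
    """tool down, jaw axis at world angle a"""
    c,s=np.cos(a),np.sin(a)
    return Rn.from_matrix(np.array([[0,c,s],[0,s,-c],[-1,0,0]])).as_quat()
def rays(p,pix,pose=None):
    """camera centre, world ray"""
    u,v=(pix[0]-p["cx"])/p["fx"],(pix[1]-p["cy"])/p["fy"]
    if "hand_eye" in p:
        r=np.hypot(u,v); k=np.sinc(r/np.pi); d=np.array([u*k,v*k,np.cos(r)])
        H=np.array(p["hand_eye"]); pos,q=pose; W=Rn.from_quat(q).as_matrix()
        return np.array(pos)+W@H[:3,3], W@H[:3,:3]@d
    R,t=np.array(p["R"]),np.array(p["t"])
    return -R.T@t, R.T@np.array([u,v,1])
def onz(p,pix,z,pose=None):
    o,d=rays(p,pix,pose); return o+d*(z-o[2])/d[2]
def proj(p,X,pose=None):
    X=np.array(X,float)
    if "hand_eye" in p:
        H=np.array(p["hand_eye"]); pos,q=pose
        c=np.linalg.inv(H)@np.r_[Rn.from_quat(q).inv().apply(X-np.array(pos)),1]; c=c[:3]
        th=np.arctan2(np.hypot(c[0],c[1]),c[2]); n=max(np.hypot(c[0],c[1]),1e-9)
        return np.array([p["cx"]+p["fx"]*th*c[0]/n,p["cy"]+p["fy"]*th*c[1]/n])
    c=np.array(p["R"])@X+np.array(p["t"]); return np.array([p["cx"]+p["fx"]*c[0]/c[2],p["cy"]+p["fy"]*c[1]/c[2]])
def wrist():
    pose=(np.array(manip.get_tool_pos()),np.array(manip.get_orientation())); return capture("wrist"),pose
def f2w(f,x,y,z=0):
    """frame (X,Y,theta) to world"""
    c,s=np.cos(f[2]),np.sin(f[2]); return np.array([f[0]+c*x-s*y,f[1]+s*x+c*y,z])
def besta(a,pos):
    """jaw angle a or a+pi, whichever needs less wrist turn"""
    q0=np.array(manip.get_qpos()); best=None
    for k in (0,np.pi):
        j=manip.ik(pos,quat(a+k))
        if j is not None:
            m=np.abs(np.array(j)-q0).max()+(0.5 if abs(j[5])>2.9 else 0)
            if best is None or m<best[0]: best=(m,a+k,j)
    return best[1]
def save(p,name,crop=None,s=1.5,marks=()):
    im=p["pixels"][:,:,::-1].copy()
    x0,y0,x1,y1=crop or (0,0,512,384)
    im=cv2.resize(im[y0:y1,x0:x1],None,fx=s,fy=s,interpolation=cv2.INTER_CUBIC)
    for m in marks: cv2.drawMarker(im,(int((m[0]-x0)*s),int((m[1]-y0)*s)),(0,0,255) if len(m)<3 else m[2],cv2.MARKER_CROSS,9,1)
    cv2.imwrite(f"pics/{name}.png",im)
E
python3 - <<'E'
from h import *
S=capture("scene");T=capture("top")
obs=[(T,(191,209),(-97,0,60)),(T,(165,198.5),(0,0,93)),(T,(172.5,233.5),(-53,107,26)),
     (S,(190,157),(0,0,85)),(S,(169,191),(-53,107,26))]
r=least_squares(lambda f:np.concatenate([proj(p,f2w(f,*X))-np.array(u) for p,u,X in obs]),[500,350,1.5])
f=r.x; print("dock",f,r.fun.round(1))
for n,P,cands in (("top",T,None),("scene",S,None)):
    for d in nets.look_for(P,"spool_1"):
        l=d["location"]; z=48 if n=="top" else 24
        px=P["pixels"][int(l[1])-2:int(l[1])+3,int(l[0])-2:int(l[0])+3].reshape(-1,3).mean(0).round()
        print(n,round(d["p"],2),np.round(l),onz(P,l,z).round(),px)
for c,l in dict(white=(476,340),blue=(468,291),red=(527,341),yellow=(445,326),brown=(482,373)).items(): print(c,onz(T,np.array(l)/1.5,48).round())
for c,l in dict(tin=(294,224),bell=(455,221),tape=(369,218),edgeN=(400,440),edgeF=(400,181)).items(): print(c,onz(T,np.array(l)/1.5,10).round())
a=f[2]+np.pi/2; print("ik",[manip.ik(f2w(f,-97,0,250),quat(a+k)) for k in (0,np.pi)])
E
```

```text
dock [560.24855096 163.35156229   1.347418  ] [ 4.5 -3.2 -2.6 -0.7  2.5  4.4  2.9 -5.3 -4.8 -1.5]
top 0.62 [298. 218.] [ 499. -243.   48.] [249. 245.  74.]
top 0.52 [309. 194.] [ 572. -278.   48.] [192. 192. 197.]
top 0.51 [347. 229.] [ 462. -392.   48.] [207. 154. 156.]
top 0.5 [322. 250.] [ 401. -314.   48.] [193. 127.  83.]
scene 0.85 [268. 299.] [ 406. -318.   24.] [113.  77.  49.]
scene 0.78 [278. 256.] [ 509. -239.   24.] [227. 205.  70.]
scene 0.7 [321. 310.] [ 470. -407.   24.] [175.  96.  95.]
scene 0.64 [313. 254.] [ 576. -285.   24.] [ 90.  94. 114.]
white [ 471. -301.   48.]
blue [ 572. -289.   48.]
red [ 467. -406.   48.]
yellow [ 500. -239.   48.]
brown [ 404. -311.   48.]
tin [726.  73.  10.]
bell [ 729. -271.   10.]
tape [738. -87.  10.]
edgeN [ 271. -144.   10.]
edgeF [ 819. -155.   10.]
ik [array([ 0.42558223,  0.24826116, -0.19914009,  0.        , -1.12339507,
       -0.64896056]), array([ 0.42558223,  0.24826116, -0.19914009,  0.        , -1.12339507,
        2.4926321 ])]
```

```bash
python3 - <<'E'
from h import *
f=np.array([560.,163,1.347])
P=f2w(f,-60,20,270); manip.goto(P,quat(f[2]+np.pi/2))
p,pose=wrist(); print(pose[0].round(),manip.get_clock())
for t in ("dock","caddy","caddy_grip","lid","lid_knob","catch_pad"):
    print(t,[(round(d["p"],2),[round(float(v)) for v in d["location"]]) for d in nets.look_for(p,t)])
m=[proj(p,f2w(f,*X),pose) for X in ((-97,0,62),(0,0,93),(-53,107,26),(-120,60,6),(-120,-60,6))]
save(p,"w1",marks=m)
E
```

```text
[527. 110. 270.] 3.4833
dock [(0.86, [283, 241])]
caddy [(0.62, [242, 141])]
caddy_grip [(0.94, [246, 139])]
lid [(0.87, [242, 209])]
lid_knob [(0.72, [241, 209]), (0.48, [282, 240])]
catch_pad [(0.63, [312, 174])]
```

View pics/w1.png

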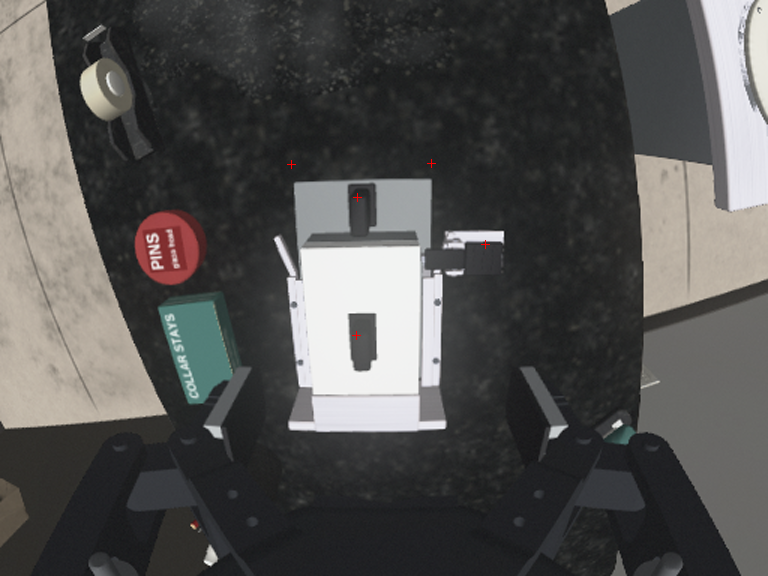

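```bash
python3 - <<'E'
from h import *
p,pose=wrist()
obs=[((294,183),(-120,-60,6)),((432,180),(-120,60,6)),((485,258),(-53,107,26)),((302,247),(-74,-46,64)),((419,246),(-74,46,64)),((304,395),(74,-46,64)),((421,395),(74,46,64))]
r=least_squares(lambda f:np.concatenate([proj(p,f2w(f,*X),pose)-np.array(u)/1.5 for u,X in obs]),[560,163,1.347],loss="soft_l1")
f=r.x; print("dock",f.round(3),r.fun.reshape(-1,2).round(1))
B=[(-120,-60,6),(-120,60,6)]+[(-97+i*16,j*7,62) for i in(-1,1) for j in (-1,1)]+[(i*17,j*7,93) for i in(-1,1) for j in (-1,1)]+[(-53+i*15,107+j*17,26) for i in(-1,1) for j in (-1,1)]+[(i*74,j*46,42) for i in(-1,1) for j in (-1,1)]
save(p,"w2",crop=(180,100,360,300),s=3,marks=[(*proj(p,f2w(f,*X),pose),(0,0,255)) for X in B])
E
```

```text
dock [560.933 176.142   1.357] [[-0.4 -1.8]
 [-0.2 -1.3]
 [ 1.2  0.6]
 [-1.8 -0.1]
 [ 0.8 -0.3]
 [ 5.9 10. ]
 [-3.  10.1]]
```

View pics/w2.png

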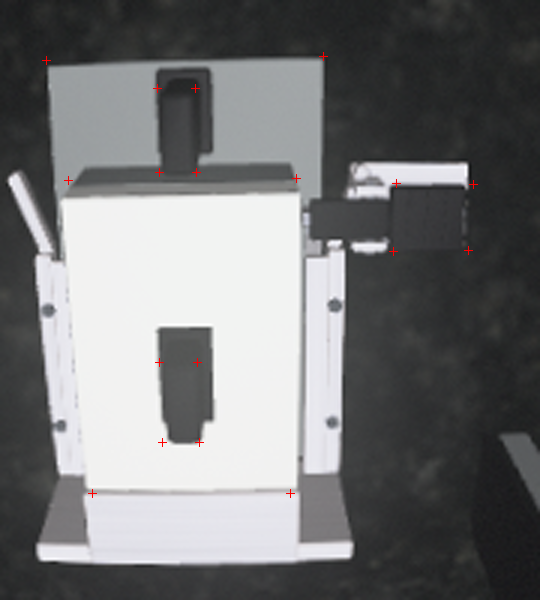

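```bash
cat >> h.py <<'E'
DOCK=np.array([560.5,175.5,1.357])
def ft(): return np.array(manip.get_ft_force())
def show(msg): print(msg,manip.get_tool_pos().round(1) if hasattr(manip.get_tool_pos(),'round') else np.round(manip.get_tool_pos(),1),ft().round(1),round(manip.get_gripper_width(),1),round(manip.get_clock(),1))
E
python3 - <<'E'
from h import *
manip.clamp(40); a=DOCK[2]+np.pi/2
manip.goto(f2w(DOCK,-53,107,110),quat(a)); manip.line_to(f2w(DOCK,-53,107,54)); show("above"); f0=ft()
for z in range(50,32,-2):
    manip.line_to(f2w(DOCK,-53,107,z),feed=40); d=(ft()-f0)[2]
    print(z,d.round(1),end=" ")
    if d>10: break
manip.wait(0.7); show("pressed")
manip.line_to(f2w(DOCK,-53,107,110)); manip.goto(f2w(DOCK,-100,20,270),quat(a)); manip.ungrasp()
p,pose=wrist()
for dx in (0,):
  B=[(-120,-60,6),(-120,60,6)]+[(-97+i*16,j*7,62) for i in(-1,1) for j in (-1,1)]
save(p,"w3",crop=(160,80,360,280),s=2.5,marks=[(*proj(p,f2w(DOCK,*X),pose),(0,0,255)) for X in B])
print([(round(d["p"],2),onz(p,d["location"],60,pose).round(1)) for d in nets.look_for(p,"caddy_grip")],f2w(DOCK,-97,0,62))
E
```

```text
above [446.  146.9  54.9] [ 0.7 -1.3  0.8] -0.2 5.9
50 -0.6 48 0.0 46 1.5 44 -0.7 42 2.3 40 2.5 38 3.6 36 4.8 34 17.8 pressed [445.3 146.7  35.7] [-2.5 -0.8 18.8] 0.3 8.8
[(0.55, array([527.1,  60.1,  60. ]))] [539.91938257  80.70844876  62.        ]
```

View pics/w3.png

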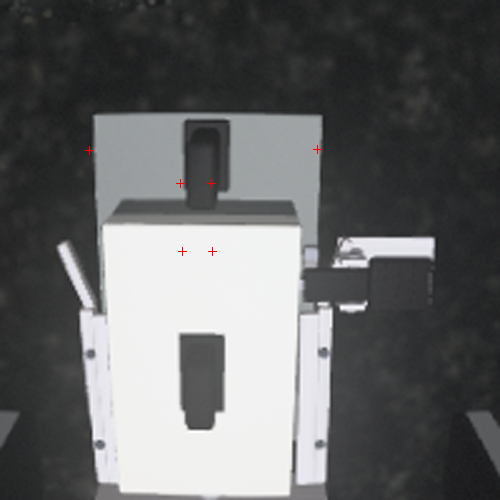

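The caddy has sprung out by about 17 mm; the foot edge is now at row 114 where the predicted one was 150. Next I'll grip it and drag it out.

```bash
sed -i 's/^DOCK=.*/DOCK=np.array([559.8,175.7,1.357])/' h.py; cat >> h.py <<'E'
def w2f(f,P):
    c,s=np.cos(f[2]),np.sin(f[2]); d=np.array(P[:2])-f[:2]; return np.array([c*d[0]+s*d[1],-s*d[0]+c*d[1]])
E
python3 - <<'E'
from h import *
p,pose=wrist()
e=[w2f(DOCK,onz(p,u,6,pose)) for u in ((197.6,125.6),(288.8,125.6))]; print(e)
out=-120-np.mean([v[0] for v in e]); yc=np.mean([v[1] for v in e]); print("out",out,yc)
a=DOCK[2]+np.pi/2; gx=-97-out
manip.goto(f2w(DOCK,gx,yc/2,130),quat(a)); manip.line_to(f2w(DOCK,gx,yc/2,48)); show("at"); manip.clamp(60); show("clamped")
t=w2f(DOCK,manip.get_tool_pos()); print(t)
manip.line_to(f2w(DOCK,gx-60,0,48),feed=80); show("mid")
manip.line_to(f2w(DOCK,-97-185,0,48),feed=100); show("out")
manip.wait(.2);manip.ungrasp(); manip.line_to(f2w(DOCK,-97-185,0,150))
manip.goto(f2w(DOCK,-240,20,270),quat(a))
p,pose=wrist(); f=DOCK.copy(); f[:2]=f2w(DOCK,-185,0)[:2]
B=[(-120,-60,6),(-120,60,6)]+[(-97+i*16,j*7,62) for i in(-1,1) for j in (-1,1)]+[(i*17,j*7,93) for i in(-1,1) for j in (-1,1)]
save(p,"w4",crop=(130,60,390,320),s=2.3,marks=[(*proj(p,f2w(f,*X),pose),(0,0,255)) for X in B])
E
```

```text
[array([-139.53428471,  -57.54609041]), array([-138.85827546,   61.4506846 ])]
out 19.19628008360627 1.9522970982149346
at [535.4  63.   49.5] [ 0.3 -0.3 -0.6] 84.9 12.5
clamped [534.7  62.4  48.4] [0.3 0.2 1.6] 13.5 13.2
[-116.00518797    0.51063922]
mid [522.3   2.3  48.3] [ 1.3 -2.3  5.6] 13.1 14.1
out [ 500.1 -100.5   48.3] [0.7 0.4 6. ] 13.2 15.3
```

View pics/w4.png

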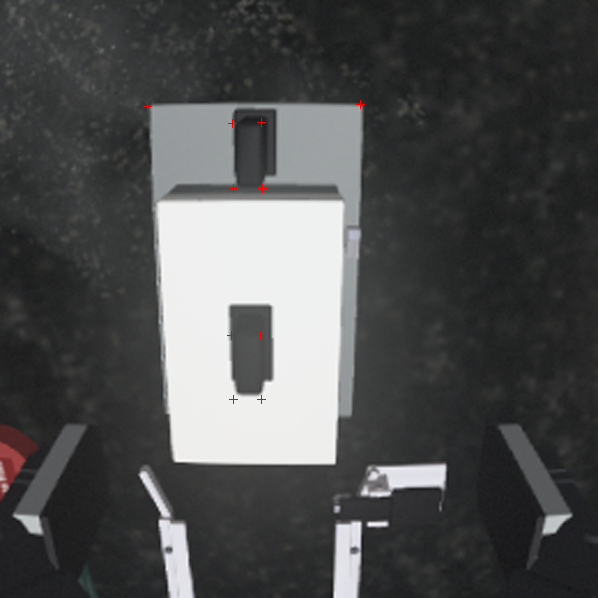

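```bash
cat >> h.py <<'E'
CAD=np.r_[f2w(DOCK,-185,0)[:2],DOCK[2]]
LID=np.r_[f2w(DOCK,-190,122)[:2],DOCK[2]]
A=DOCK[2]+np.pi/2
E
python3 - <<'E'
from h import *
manip.goto(f2w(CAD,0,0,150),quat(A)); manip.line_to(f2w(CAD,0,0,89)); show("at"); manip.clamp(60); show("cl")
manip.line_to(f2w(CAD,0,0,150),feed=80); show("up")
p,pose=wrist(); save(p,"w5")
manip.line_to(f2w(LID,0,0,150)); show("over")
manip.line_to(f2w(LID,0,0,60),feed=80);f0=ft()
for z in np.arange(58,50,-1.5):
    manip.line_to(f2w(LID,0,0,z),feed=30); d=(ft()-f0)[2]; print(z,d.round(1))
    if d>4: break
show("down")
E
```

```text
at [521.6  -5.3  90.6] [-0.2 -0.3  0.7] 85.5 18.8
cl [520.9  -4.9  89.4] [-0.6  0.2  3.4] 12.9 19.4
up [520.1  -5.2 149.5] [-0.2 -0.3 -2.2] 13.0 20.4
over [401.2  16.2 150.2] [ 0.7 -0.5 -0.3] 13.0 21.4
58.0 0.2
56.5 -0.4
55.0 0.9
53.5 0.5
52.0 18.2
down [400.3  15.9  53.3] [-5.3  1.2 16.7] 12.8 23.9
```

View pics/w5.png

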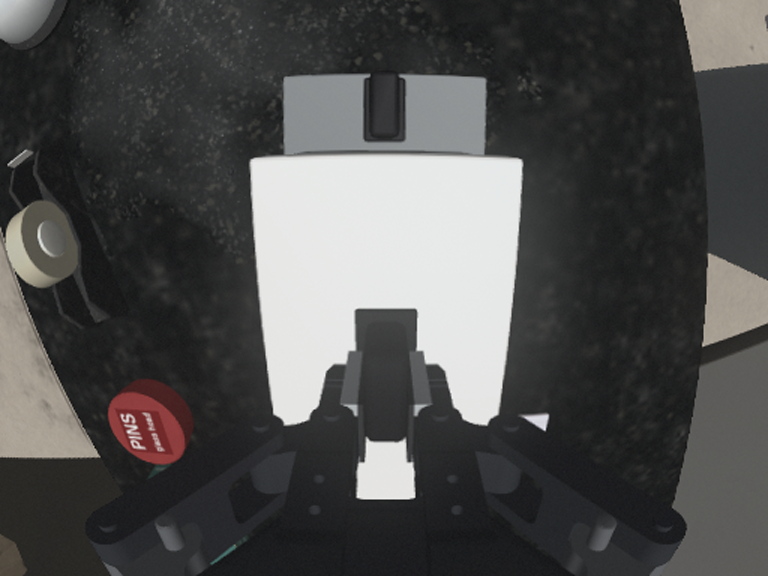

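```bash
python3 - <<'E'
from h import *
manip.ungrasp(); manip.line_to(f2w(LID,0,0,150)); show("rel")
manip.goto([490,-290,280],quat(A))
p,pose=wrist(); T=capture("top")
for d in nets.outline_of(p,"spool_1"):
    m=d["region"]; ys,xs=np.nonzero(m); px=p["pixels"][m].astype(float); 
    print(round(d["p"],2),np.round(d["location"]),onz(p,d["location"],40,pose).round(),px.mean(0).round(),(xs.min(),xs.max(),ys.min(),ys.max()))
for d in nets.look_for(T,"lid")+nets.look_for(T,"lid_knob"): print("lid",round(d["p"],2),onz(T,d["location"],28).round())
print(LID)
m=[proj(p,(x,y,48),pose) for x,y in ((471,-301),(572,-289),(467,-406),(500,-239),(404,-311))]
save(p,"w6",marks=m)
E
```

```text
rel [399.6  15.7 149.4] [ 0.9  0.1 -0.9] 85.6 25.4
0.89 [253. 200.] [ 505. -237.   40.] [217. 202. 100.] (np.int64(243), np.int64(265), np.int64(178), np.int64(209))
0.84 [190. 170.] [ 574. -293.   40.] [179. 182. 189.] (np.int64(179), np.int64(204), np.int64(159), np.int64(184))
0.82 [266. 145.] [ 474. -304.   40.] [218. 219. 216.] (np.int64(256), np.int64(278), np.int64(131), np.int64(157))
0.76 [251.  63.] [ 470. -405.   40.] [215. 214. 212.] (np.int64(239), np.int64(262), np.int64(48), np.int64(72))
0.24 [330. 311.] [424. -20.  40.] [205. 205. 204.] (np.int64(313), np.int64(349), np.int64(277), np.int64(341))
lid 0.79 [405.  25.  28.]
lid 0.57 [402.  22.  28.]
[400.26508698  15.91072775   1.357     ]
```

View pics/w6.png

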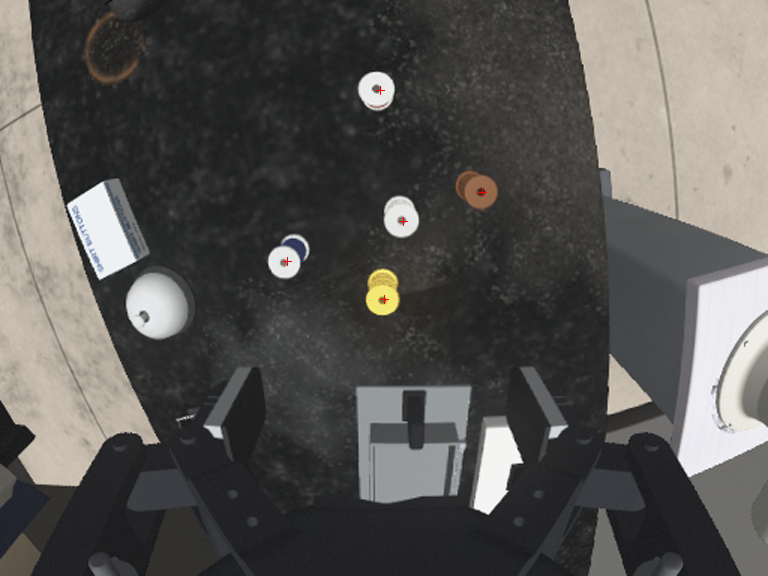

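White top at (401,221), blue at (284,262), red at (377,90) in the enlarged picture; yellow (382,299) and brown (480,192) are the look-alikes. The position marks sit on the tops, so the estimates agree. Next I'll pick them one at a time, looking again from close by before each.

```bash
cat >> h.py <<'E'
def find_spool(p,pose,near,lim=70):
    c=[]
    for d in nets.outline_of(p,"spool_1"):
        px=p["pixels"][d["region"]].astype(float).mean(0); P=onz(p,d["location"],36,pose)
        ok=px[2]/px[1]>0.85 and d["p"]>.3; e=np.hypot(*(P[:2]-near))
        print("  cand",round(d["p"],2),np.round(d["location"]),P.round(),px.round(),ok)
        if ok and e<lim: c.append((e,P[:2]))
    return min(c,key=lambda v:v[0])[1] if c else None
def pick(near,a):
    """hover, look, grasp spool; returns True if held"""
    near=np.array(near,float); a=besta(a,[*near,180])
    manip.goto([*near,200],quat(a)); P=find_spool(*wrist(),near)
    if P is None: print("not found"); return False
    manip.line_to([*P,110],quat(a),200); manip.line_to([*P,55],feed=120); manip.clamp(50); show("grip")
    manip.line_to([*P,150],feed=150); show("lift"); return 22<manip.get_gripper_width()<32
def place(x):
    a=besta(A,f2w(CAD,x,0,150))
    manip.goto(f2w(CAD,x,0,150),quat(a)); show("over"); manip.line_to(f2w(CAD,x,0,72),feed=120); f0=ft()
    for z in np.arange(68,59,-1.5):
        manip.line_to(f2w(CAD,x,0,z),feed=40); d=(ft()-f0)[2]
        if d>2.5: break
    show(f"down {z} {d:.1f}"); manip.ungrasp(); manip.line_to(f2w(CAD,x,0,150)); show("rel")
E
python3 - <<'E'
from h import *
if pick((471,-301),2.13): place(34)
p,pose=wrist(); save(p,"w7",marks=[proj(p,f2w(CAD,34,0,54),pose)])
E
```

```text
cand 0.86 [282. 111.] [ 404. -314.   36.] [176. 126.  94.] False
  cand 0.77 [168. 121.] [ 470. -404.   36.] [222. 201. 201.] True
  cand 0.71 [215. 252.] [ 570. -292.   36.] [171. 174. 186.] True
  cand 0.7 [288. 230.] [ 503. -239.   36.] [239. 231. 126.] False
  cand 0.61 [253. 178.] [ 475. -302.   36.] [235. 235. 233.] True
grip [ 475.1 -302.4   55.5] [0.7 0.9 3.2] 23.4 29.6
lift [ 474.1 -301.8  148.9] [-1.1  0.  -0.9] 23.5 30.4
over [527.7  27.4 149.7] [-0.3  0.5 -1.3] 23.6 31.7
down 60.5 5.6 [528.1  28.2  61.5] [-1.9  0.9  5.7] 23.1 34.0
rel [527.   28.  149.3] [ 0.2 -0.5 -1.7] 85.5 35.3
```

View pics/w7.png

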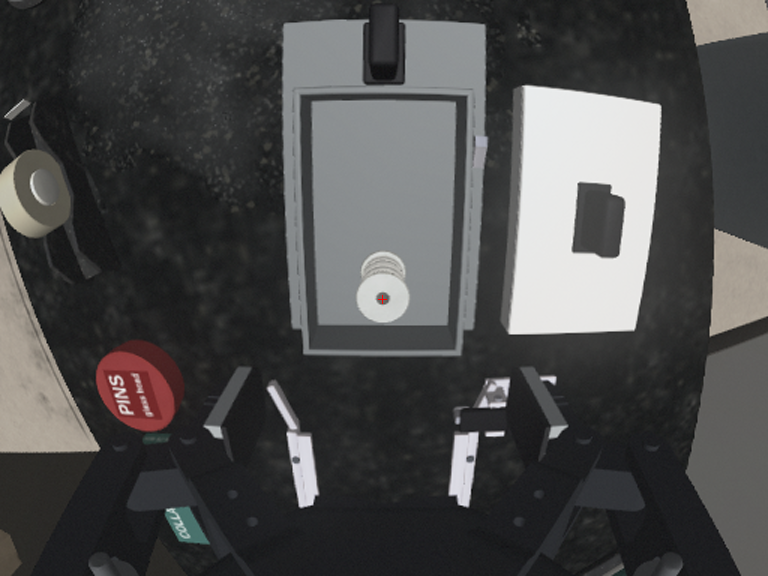

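The white spool stands in the tray at (382,298), right on its mark, and the lid lies flat beside the caddy. Next are blue and red.

```bash
python3 - <<'E'
from h import *
if pick((572,-289),A): place(0)
else: raise SystemExit
if pick((468,-405),A): place(-34)
manip.goto(f2w(CAD,0,0,220),quat(A))
p,pose=wrist(); save(p,"w8",marks=[proj(p,f2w(CAD,x,0,54),pose) for x in (34,0,-34)]+[proj(p,f2w(CAD,i*74,j*46,42),pose) for i in (-1,1) for j in (-1,1)]+[proj(p,f2w(LID,i*17,j*7,57),pose) for i in (-1,1) for j in (-1,1)]); show("")
E
```

```text
cand 0.93 [249. 174.] [ 579. -291.   36.] [210. 212. 217.] True
  cand 0.91 [326. 204.] [ 507. -242.   36.] [238. 230. 127.] False
  cand 0.69 [404. 120.] [ 410. -316.   36.] [141.  97.  70.] False
  cand 0.57 [380. 374.] [440.  93.  36.] [220. 220. 221.] True
  cand 0.56 [332.  40.] [ 473. -405.   36.] [221. 201. 201.] True
grip [ 578.8 -290.8   55.4] [-1.1  0.4  2.2] 23.7 38.5
lift [ 578.1 -290.4  148.8] [ 0.5  0.8 -0.5] 23.1 39.3
over [520.9  -5.6 149.8] [ 0.4 -0.2 -0. ] 23.5 40.4
down 60.5 4.7 [520.8  -5.   61.3] [-1.5  1.1  5.2] 23.3 42.7
rel [519.8  -5.2 149.2] [-0.2  1.2  0. ] 86.0 44.1
  cand 0.9 [253. 172.] [ 471. -408.   36.] [233. 217. 217.] True
  cand 0.9 [328. 237.] [ 405. -319.   36.] [141.  97.  70.] False
  cand 0.88 [257. 304.] [ 502. -243.   36.] [235. 225. 120.] False
grip [ 471.3 -408.1   55.6] [-1.5  0.1  3.4] 23.3 47.5
lift [ 470.3 -407.3  148.8] [-0.2  0.3 -0.7] 22.9 48.3
over [513.4 -39.  149.8] [ 0.3  0.1 -0.1] 23.1 49.7
down 60.5 6.7 [513.6 -38.3  61.5] [-1.7  0.5  6.4] 23.4 52.0
rel [512.6 -38.4 149.3] [-0.4 -0.8 -0.7] 85.7 53.4
 [519.7  -5.  218.7] [-0.3 -0.3  0.4] 85.2 53.8
```

View pics/w8.png

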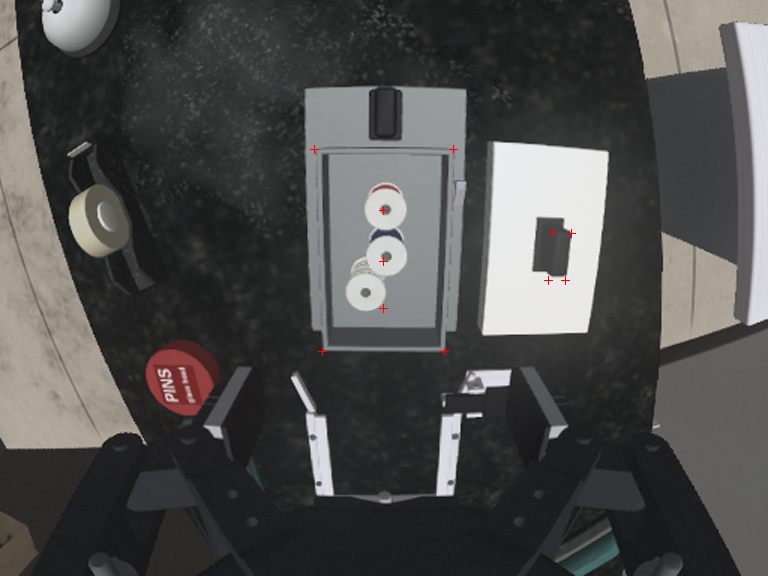

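All three spools stand in the tray: red (385,209), blue (386,256), white (366,292). The white one has shifted about 15 mm but stands clear of the walls and corners. The lid's knob agrees with its marks. Next I'll put the lid on.

```bash
python3 - <<'E'
from h import *
manip.goto(f2w(LID,0,0,130),quat(A)); manip.line_to(f2w(LID,0,0,53.5)); manip.clamp(60); show("cl")
manip.line_to(f2w(LID,0,0,165),feed=100); show("up")
manip.line_to(f2w(CAD,0,0,165),feed=120); 
p,pose=wrist(); save(p,"w9")
manip.line_to(f2w(CAD,0,0,98),feed=80); f0=ft(); show("near")
for z in np.arange(96,86.5,-1):
    manip.line_to(f2w(CAD,0,0,z),feed=25); d=(ft()-f0); print(z,d.round(1),round(manip.get_tool_pos()[2],1))
    if d[2]>5: break
show("on")
E
```

```text
cl [400.5  16.   53.9] [-1.2 -0.3  6.3] 12.8 55.8
up [399.8  15.8 164.4] [ 0.4 -0.1 -1.8] 13.0 57.1
near [521.   -5.   98.5] [ 0.3 -0.9 -0.2] 13.0 59.3
96.0 [ 0.3  0.9 -1.2] 96.2
95.0 [-0.9 -0.  -0.5] 95.0
94.0 [-0.9  1.8 -0.7] 93.9
93.0 [-0.   1.1 -0.5] 92.9
92.0 [-0.3  0.9 -0.4] 91.9
91.0 [-0.3  0.8 -0.7] 90.9
90.0 [-0.6  0.7 -0. ] 90.0
89.0 [-2.9  1.5  6.9] 90.0
on [520.6  -5.1  90. ] [-2.6  0.6  6.6] 12.9 61.3
```

View pics/w9.png

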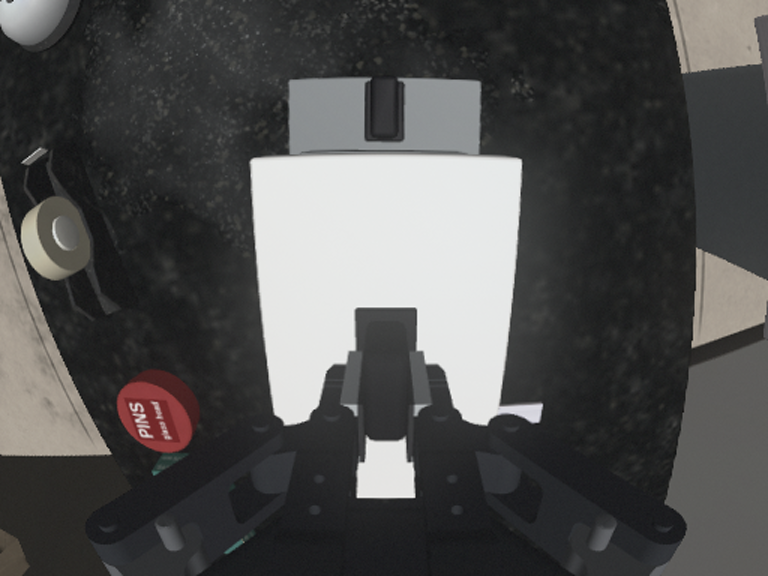

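```bash
python3 - <<'E'
from h import *
manip.ungrasp(); manip.line_to(f2w(CAD,0,0,150)); 
manip.goto(f2w(CAD,-60,20,250),quat(A)); p,pose=wrist()
save(p,"w10",crop=(130,60,390,320),s=2.3,marks=[proj(p,f2w(CAD,i*74,j*46,42),pose) for i in (-1,1) for j in (-1,1)]+[proj(p,f2w(CAD,i*17,j*7,93),pose) for i in(-1,1) for j in (-1,1)])
E
```

```text
(no output)
```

View pics/w10.png

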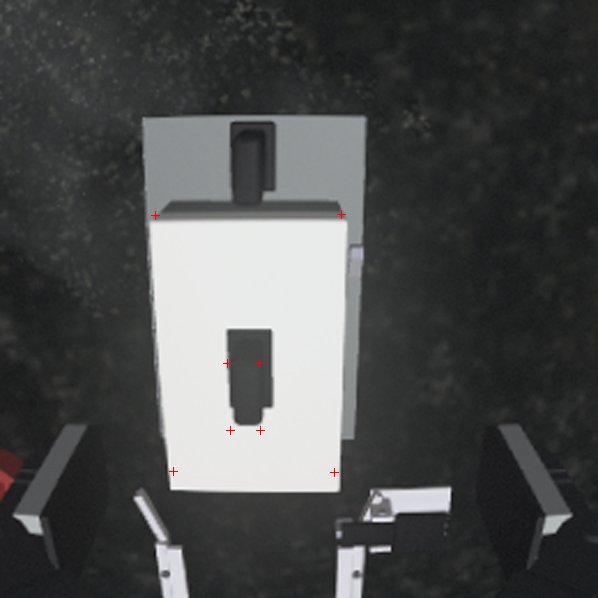

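The lid sits level and square on the tray: its edges are parallel to the foot plate, and contact came at the expected height. Next I'll push it home.

```bash
python3 - <<'E'
from h import *
manip.goto(f2w(CAD,-97,0,140),quat(A)); manip.line_to(f2w(CAD,-97,0,48)); manip.clamp(90); show("cl"); f0=ft()
ux=f2w(DOCK,1,0)[:2]-DOCK[:2]
for x in (-230,-200,-180,-160,-145,-135,-125,-118,-112,-108,-104,-101,-98,-96,-94,-92):
    manip.line_to(f2w(DOCK,x,0,48),feed=60 if x<-130 else 30); F=ft()-f0; t=w2f(DOCK,manip.get_tool_pos())
    print(x,t.round(1),"along",(F[:2]@ux).round(1),F.round(1),round(manip.get_gripper_width(),1))
    if F[:2]@ux<-45 or np.linalg.norm(F[:2])>50: print("stop"); break
show("end"); 
E
```

```text
cl [500.4 -99.9  48.4] [0.4 0.  3.3] 12.6 65.1
-230 [-2.301e+02  1.000e-01] along -2.1 [-1.9 -1.8  1.8] 12.8
-200 [-1.998e+02  1.000e-01] along -1.2 [-0.8 -1.1  2.1] 13.1
-180 [-1.797e+02  1.000e-01] along -1.0 [-2.2 -0.5  2.3] 12.9
-160 [-159.6   -0. ] along -0.3 [-1.2 -0.   1.1] 12.9
-145 [-144.5   -0. ] along -0.1 [-1.7  0.2  1.8] 12.9
-135 [-134.6    0. ] along -0.2 [-1.2  0.   2.2] 12.9
-125 [-1.253e+02  1.000e-01] along -3.4 [-1.3 -3.2  2.8] 12.8
-118 [-1.183e+02  1.000e-01] along -3.3 [-1.8 -3.   3.3] 13.2
-112 [-113.1    0.2] along -5.7 [-0.4 -5.7  3.6] 13.0
-108 [-109.9    0.3] along -8.3 [-1.8 -8.1  4.4] 12.8
-104 [-107.4    0.5] along -14.7 [ -1.5 -14.7   3.6] 13.2
-101 [-104.6    0.5] along -15.2 [ -0.2 -15.6   4.1] 13.0
-98 [-101.4    0.5] along -14.1 [ -0.6 -14.3   3.9] 12.9
-96 [-99.6   0.5] along -15.8 [  0.1 -16.2   5.1] 13.0
-94 [-96.5   0.4] along -8.7 [-1.4 -8.6  2.9] 12.8
-92 [-94.7   0.5] along -11.3 [ -0.9 -11.4   4.6] 12.6
end [539.3  83.3  48.3] [ -0.5 -11.4   7.9] 12.6 71.5
```

```bash
python3 - <<'E'
from h import *
ux=f2w(DOCK,1,0)[:2]-DOCK[:2]
for x in (-90,-88,-86):
    manip.line_to(f2w(DOCK,x,0,48),feed=30); F=ft(); print(x,w2f(DOCK,manip.get_tool_pos()).round(1),(F[:2]@ux).round(1))
    if F[:2]@ux<-25: break
# relax, then a light tug back to test the catch
for x in (-94,-97,-99):
    manip.line_to(f2w(DOCK,x,0,48),feed=30); F=ft(); print(x,w2f(DOCK,manip.get_tool_pos()).round(1),(F[:2]@ux).round(1))
    if F[:2]@ux>6: break
manip.ungrasp(); manip.line_to(f2w(DOCK,-97,0,150)); show("rel")
manip.goto(f2w(DOCK,-60,20,270),quat(A)); p,pose=wrist()
B=[(-120,-60,6),(-120,60,6)]+[(-97+i*16,j*7,62) for i in(-1,1) for j in (-1,1)]+[(i*17,j*7,93) for i in(-1,1) for j in (-1,1)]+[(-53+i*15,107+j*17,26) for i in(-1,1) for j in (-1,1)]
save(p,"w11",crop=(180,100,360,300),s=3,marks=[proj(p,f2w(DOCK,*X),pose) for X in B])
S=capture("scene"); save(S,"s2",crop=(120,90,440,330),s=2.4)
E
```

```text
-90 [-93.    0.5] -12.5
-88 [-91.6   0.5] -14.4
-86 [-91.    0.5] -21.0
-94 [-94.7   0.1] -5.6
-97 [-95.4  -0. ] 3.8
-99 [-95.7  -0.1] 10.1
rel [538.5  80.7 149.1] [ 0.1 -0.2 -0.2] 85.2 74.7
```

View pics/w11.png

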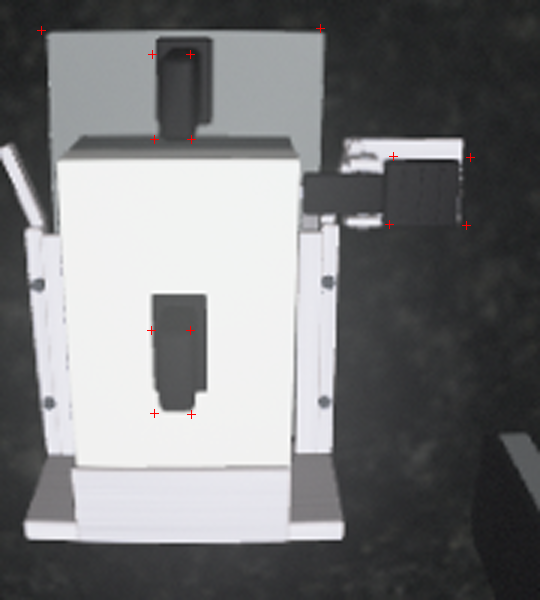

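View pics/s2.png

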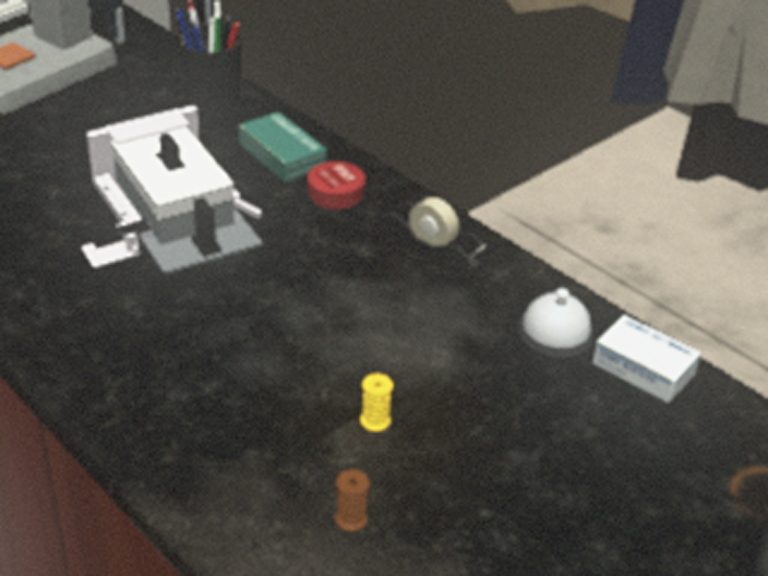

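```bash
python3 - <<'E'
from h import *
manip.wait(0.5); manip.sign_off(); print(manip.get_clock())
E
```

```text
the job is handed in; nothing more can be done
the job is handed in; nothing more can be done
```

The job is done and handed in, about 75 s into the 210 s allowed:

1. I pressed the catch pad and the caddy sprang out about 19 mm. I then dragged it clear of the rail and stood it on the counter.
2. I lifted the lid off by its knob and set it flat beside the caddy.
3. I put the white, blue and red spools in the tray. The yellow and brown look-alikes were left alone.
4. I put the lid back on and pushed the caddy home.

**Last checks:**
- **Lid:** it touched down at the expected height and looked square and level on the tray.
- **Catch:** the push force dropped as the tooth passed the hook. A tug back met about 10 N, so the catch is holding. After release, the foot plate still lined up with the home position, and the pad had sprung up.
- **Bystanders:** the pin tin, call bell and tape dispenser look unmoved in the final picture. I did not measure them.
- **One irregularity:** the white spool had shifted about 15 mm inside the tray by the time the other two were in. It was still standing and clear of the corners when the lid went on. I can't tell whether it was nudged when the blue spool went in or knocked aside.

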